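Settle the plaster moulds on the vibrating table

ROBOT

A 6-joint arm with a two-finger parallel gripper is mounted at the origin on the work surface. World frame = base frame: x ahead of the robot, y to its left, z up, the work surface at z = 0. Lengths are in m, angles in rad, forces in N, time in s.
With the tool pointing down it reaches from about 0.35 to 0.85 m from the base axis. Payload 8.1 kg.
Tool frame: the origin (TCP) lies on the centre line of the jaws, within the pads' length; the fingertips stand robot.tips_ahead ahead of it and the grasp point (between the pads) lies 6 mm ahead of it (robot.tips_ahead is the distance from the TCP to the fingertips, in m); z points along the fingers, y is the line along which they close (so a half turn about z gives the same grasp; the last joint's range is limited). The gripper opens to 93 mm and grips with 3 to 60 N. Pads are 15 mm wide; open, the fingers measure 128 mm over their backs; the gripper's body (75 mm by 188 mm) begins 65 mm behind the grasp point.
Start: joints at [1.044, 0.13, 1.488, -0, 1.523, -0.085], TCP at [0.257, 0.542, 0.244] pointing down, gripper open.
Joint ranges: [-2.96, 2.96], [-0.89, 2.26], [0.02, 2.5], [-1.34, 4.48], [0, 2.73], [-2.66, 2.66]. Speed limits (rad/s): [2.39, 2.39, 2.79, 3.14, 3.14, 3.14].

INTERFACE

Orientations are given as a rotation vector (axis times angle).
In Python, from plant import robot gives the robot as it stands.
- The arm moves only by the tool apply_moves, never from a script. Its arguments are lists of equal length, an entry for each row: "delta_pos": the shift along the tool's x, y, z in cm, a list of three; "twist": the turn about the tool's z in rad. A call has 1 to 8 rows; each row shifts and turns the commanded pose from where the row before left it, along the tool's axes as they then stand; what a row does not reach is not made up. A row lasts 1/8 s, in which the tool goes at most 62.5 mm and 10.7 degrees, less where a joint would pass 70% of its speed; a pose out of reach is approached as far as the arm can. A call with a gripper value outside its range is refused whole. "gripper" is the finger opening in cm, from 0 to 9.3, set as the call begins (left out, the last holds). The fingers move at their own pace and stop on an object; "squeeze" is the grip in N (left out, the last holds). Time passes only in rows, so rows that do not move let the fingers close. It gives the time, the measured TCP pose, the force, the opening and the grip force at its end, in the units of the state.
- robot.read_state(): the state, without advancing time (a new reading comes with each control period).
- robot.read_camera(name): name is "scene" or "top" or "wrist"; returns a dict with "frame" (420x560x3 uint8, red, green, blue), "vertical_fov" (degrees; the focal length in pixels is half the picture's height over the tangent of half this angle, whatever the lens; pixels are square), "cx", "cy" (the principal point, pixels), "R" (3x3) and "t" (3): a world point X has camera coordinates R X + t. Camera axes: x right, y down, z forward; pixel columns grow to the right and rows downward; lengths in m; the calibration is good to about 2 mm. The wrist camera is an equidistant fisheye: a pixel r from the principal point sees the ray r / f radians off the axis. A picture is of the moment at which its call begins. There is no depth.
- robot.close_job(): hands the job in; it is judged then, once.
The state is a dict: "t": time; "q": joint angles; "dq": joint speeds; "joint_torque": joint torques, N m; "tool_pos": TCP position; "orientation": TCP orientation; "force": force on the tool from outside, world axes, zero at the start; "wrist_torque": the same for the moment, N m; "opening": finger opening in m; "gripper_force": force on a finger pad.
Only numpy, scipy, OpenCV 4.12 (cv2) and the standard library are available. Lean on these libraries where they do the work, as an engineer would, in place of code of your own. Each camera call takes 0.05 s, during which the arm holds its last target. There are 200 camera calls.

TASK

The vibrating table has been left running fast and empty: first push its speed lever fully down to off, then lift all the strapped plaster moulds out of the black tub and stand them upright on the table's deck. With all of them there and let go, set the lever to half speed (straight up) and leave it there for at least three seconds, then turn it fully off again. Only then move all the moulds to the slatted drying rack and leave them standing upright on its slats; do not disturb the other things on the bench.

Things in the scene. Friction and masses are not known exactly. Their poses are not given: they have to be found in the camera images.
- mould1: strapped plaster mould: block 76 (x) x 60 (y) x 48 mm high with two black straps; on the middle of its top a round pouring collar 40 mm across, from 48 to 88 mm above the underside. Origin: centre of the underside; z up when upright. 0.2 to 0.45 kg, mostly in the block. Starts upright on the tub floor. Two or three of the moulds are present in a run (absent: None from the start)
- mould2: strapped plaster mould: block 76 (x) x 60 (y) x 48 mm high with two black straps; on the middle of its top a round pouring collar 40 mm across, from 48 to 88 mm above the underside. Origin: centre of the underside; z up when upright. 0.2 to 0.45 kg, mostly in the block. Starts upright on the tub floor. Two or three of the moulds are present in a run (absent: None from the start)
- mould3: strapped plaster mould: block 76 (x) x 60 (y) x 48 mm high with two black straps; on the middle of its top a round pouring collar 40 mm across, from 48 to 88 mm above the underside. Origin: centre of the underside; z up when upright. 0.2 to 0.45 kg, mostly in the block. Starts upright on the tub floor. Two or three of the moulds are present in a run (absent: None from the start)
- tub: open black plastic tub, fixed, 260 (its x) x 220 (its y) mm outside, 65 mm high, walls and floor 5 mm thick. Origin: centre of the underside, on the bench. Its place and the rack's may be swapped: one stands left, the other right of the vibrating table
- rack: slatted wooden drying rack, fixed; the slats form a flat floor 30 mm above the bench, 250 (its x) x 220 (its y) mm inside, edged all round by a rim 10 mm thick that rises 12 mm above the slats. Origin: centre of the underside, on the bench
- deck (a point): centre of the top of the vibrating table's deck, 55 mm above the bench; the deck is flat, 220 (its x) x 210 (its y) mm inside a rim 10 mm thick and 12 mm high. The table does not really shake. Axes: the machine's, z up; its control box (70 x 160 x 75 mm high) stands 165 mm from the deck's centre along +x
- speed_lever (a joint): speed lever of the vibrating table on the middle of the control box, rad: 0 = fully down to the machine's -y side (off, end stop), 0.6 = straight up (half speed), 1.2 = fully down to the +y side (full speed, end stop). Stays where it is left (friction about 2 N at the grip)
- lever_pivot (a point): the lever's hinge point, 75 mm above the bench, 165 mm from the deck's centre along the machine's x; its axis is the machine's x, axes as for the deck
- lever_grip (a point): middle of the lever's black grip, a bar 24 mm across and 50 mm long lying along the machine's x, 85 mm from the hinge; it can be pinched from above. Nothing else comes within 60 mm of the hinge on the lever's upper side except the lever's 10 mm rod and a flat scale plate
- buckets: bystander: stack of white tapered buckets, 170 mm across, 156 mm high. Origin: centre of the underside
- cups: bystander: stack of white paper cups, 87 mm across, 123 mm high. Origin: centre of the underside
- can: bystander: red-labelled spray can, 60 mm across, 160 mm high. Origin: centre of the underside
- offcut: bystander: plain plaster offcut block without a collar, 80 x 60 x 45 mm. Origin: centre of the underside
Things that resemble listed ones, but are neither listed nor needed, are in the scene too. Leave any green, pink or yellow look-alike of the mould2 alone.

How it is judged:
By the outcome, as a careful person would: the job done as asked, in the order asked, and still so for the second after the job is handed in, with the robot touching nothing.
Of mould1, mould2, mould3 only 2 to 3 are there at a start; the rules pass over those that are not, and their reading is None.
At some moment in a run one of mould1, mould2, mould3 may be knocked a few centimetres aside while the robot is not near it.
Once in a run the grip may slacken for a moment while it holds something.
It also fails if it takes over 210 s, if anything falls off the work surface, if the arm or the gripper's body presses on something with over 40 N, if the wrist force passes 120 N, or if a joint passes its speed limit or range.

## Working session

There is one attempt and no reset: what is moved stays moved. The work goes in short steps, Python scripts to look and compute and a tool call to move; the robot and the scene stay as the last step left them, time stands still between calls to the robot, and variables do not carry over. Pictures are saved under pics/ and viewed, at most 14 in all, crops included, and the job is handed in when it is done.

Besides the shell and the picture viewer there is one more tool, called by a JSON object that holds its "method" and its "body". apply_moves: Moves the arm, as the interface text tells. Its arguments: {"type":"object","properties":{"delta_pos":{"type":"array"},"twist":{"type":"array"},"gripper":{"type":"number"},"squeeze":{"type":"number"}},"required":["delta_pos","twist"]}

```bash
mkdir -p pics; ls
python3 - <<'E'
from plant import robot
import cv2
s=robot.read_state()
print({k:(v if not hasattr(v,'tolist') else v.tolist()) for k,v in s.items()}, robot.tips_ahead)
for n in("top","scene"):
    c=robot.read_camera(n); print(n,c["vertical_fov"],c["cx"],c["cy"],c["R"],c["t"])
    cv2.imwrite(f"pics/{n}0.png",cv2.cvtColor(c["frame"],cv2.COLOR_RGB2BGR))
E
```

```text
pics
{'t': 0.0, 'q': [1.0435310581252466, 0.13120789475469602, 1.489253897250552, -2.0042976199309743e-06, 1.522992731676443, -0.08538468566869399], 'dq': [0.0006529529915234988, 0.0008146154418312566, 0.0005996868561424366, -0.0003873262579829615, 0.0018029702839464463, -0.00025683950912231074], 'joint_torque': [-0.0004907323818770237, -55.98449349403381, -49.175448417663574, 0.07682165130972862, 0.03580234944820404, -0.00010357006431149784], 'tool_pos': [0.2562954540745129, 0.5419347153627336, 0.24257343052150931], 'orientation': [-0.6883480458958996, -3.064679125659502, 0.0027889236935654104], 'force': [0.6392555564352693, 0.33246993673779435, 0.42544575911110943], 'wrist_torque': [-0.0639875984214542, 0.010551559697335487, 0.024623445087000068], 'gripper_force': 0.0, 'opening': 0.0929477963074614} 0.025
top 57.56341128188428 283.4221319420755 209.4290407276429 [[ 0.02289747 -0.9990478   0.0371376 ]
 [-0.99363828 -0.02683924 -0.10937379]
 [ 0.11026639 -0.03439696 -0.99330669]] [0.04931123 0.53029273 1.09175786]
scene 54.317553582456966 285.99217116540143 206.31880689085176 [[ 0.02253944  0.9997429  -0.00247033]
 [ 0.54114515 -0.01427786 -0.84080799]
 [-0.84062709  0.01761453 -0.54132783]] [-0.11098225 -0.17672039  1.53195492]
```

View pics/top0.png

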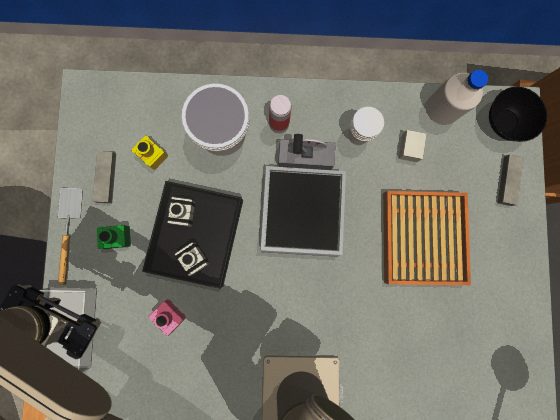

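View pics/scene0.png

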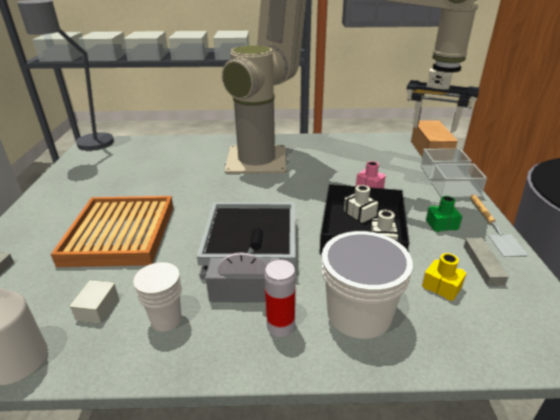

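The top view shows the tub on the left with two cream moulds at (180,210) and (190,259). The machine's deck is at (303,211) and the lever grip near (298,143), leaning left towards +y (full speed). The rack is on the right at (428,238). The green, pink and yellow pieces are look-alikes.

Run:
```python
import cv2
im=cv2.imread("pics/top0.png")
cv2.imwrite("pics/c1.png",cv2.resize(im[175:295,135:255],None,fx=5,fy=5,interpolation=cv2.INTER_CUBIC))
cv2.imwrite("pics/c2.png",cv2.resize(im[125:295,250:480],None,fx=3.4,fy=3.4,interpolation=cv2.INTER_CUBIC))
```

```text
(no output)
```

View pics/c1.png

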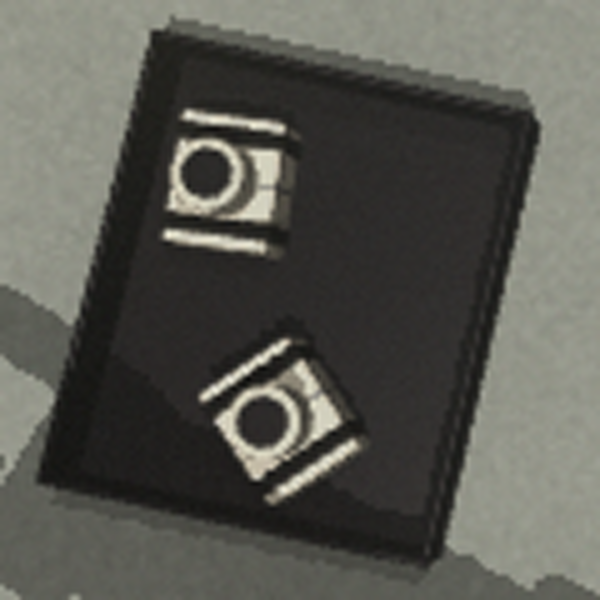

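View pics/c2.png

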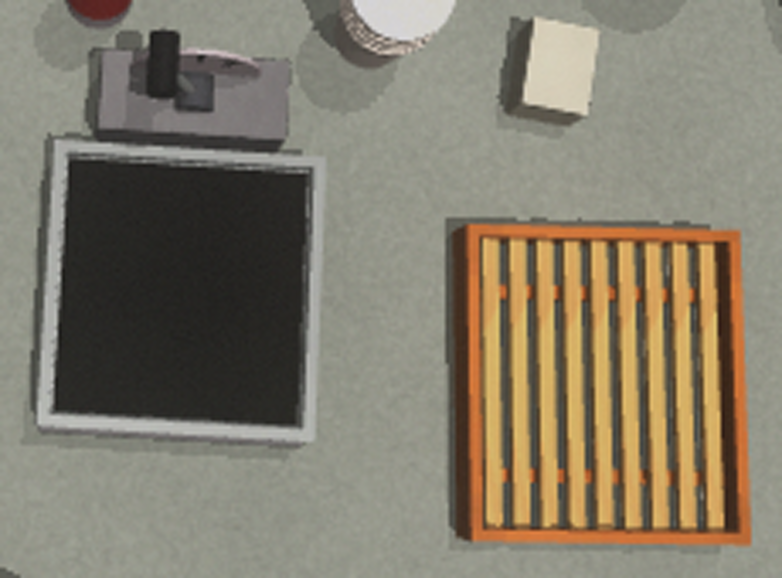

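Pixel readings for the corners and collars are taken. The moulds' collar rings are at crop (209,173) and (263,421), and the straps run along the short side. Next I'll compute positions.

```bash
cat > h.py <<'E'
from plant import robot
import numpy as np, cv2
from scipy.spatial.transform import Rotation as Rn
def cam(n): return robot.read_camera(n)
def unproj(c,uv,z):
    f=210/np.tan(np.radians(c["vertical_fov"])/2); R=np.array(c["R"]);t=np.array(c["t"])
    d=R.T@np.array([(uv[0]-c["cx"])/f,(uv[1]-c["cy"])/f,1]); o=-R.T@t
    return o+d*(z-o[2])/d[2]
def go(p,yaw=None):
    """tool-axis deltas (cm) and twist to reach world p; yaw = world angle of tool y line (mod pi)"""
    s=robot.read_state(); M=Rn.from_rotvec(s["orientation"]).as_matrix()
    a=np.arctan2(M[1,1],M[0,1]); d=M.T@(np.array(p)-s["tool_pos"])*100
    tw=0
    if yaw is not None:
        tw=-((yaw-a+np.pi/2)%np.pi-np.pi/2)
    print("t",round(s["t"],2),"pos",np.round(s["tool_pos"],4),"yaw",round(a,3),"tilt",np.round(M[:,2],3),"q6",round(s["q"][5],2),"| d cm",np.round(d,2),"twist",round(tw,3))
E
python3 - <<'E'
from h import *
c=cam("top")
def quad(name,pts,s,off,z,k=4):
    P=np.array([unproj(c,np.array(p)/s+off,z) for p in pts])[:,:2]
    L=[np.linalg.norm(P[i]-P[(i+1)%4]) for i in range(4)]
    print(name,"ctr",P.mean(0).round(4),"sides",np.round(L,3),"ang of TL-BL.. ",[round(np.arctan2(*(P[(i+1)%4]-P[i])[::-1]),3) for i in range(4)]); return P
o1=np.array([135,175]);o2=np.array([250,125])
quad("tub",[(155,30),(540,122),(432,565),(40,482)],5,o1,.065)
quad("deck",[(55,138),(326,156),(313,442),(38,430)],3.4,o2,.067)
quad("rack",[(470,226),(741,232),(750,543),(470,540)],3.4,o2,.042)
for p in [(209,173),(263,421)]: print(unproj(c,np.array(p)/5+o1,.088))
for p,q in [((183,115),(285,130)),((205,400),(300,343))]:
    a,b=[unproj(c,np.array(x)/5+o1,.048) for x in (p,q)]; print("strap dir",np.arctan2(*(b-a)[1::-1]))
print("grip",unproj(c,np.array((163,65))/3.4+o2,.155))
E
```

```text
tub ctr [0.4482 0.3129] sides [0.223 0.253 0.22  0.258] ang of TL-BL..  [np.float64(-1.78), np.float64(2.939), np.float64(1.385), np.float64(-0.188)]
deck ctr [0.5239 0.0056] sides [0.23  0.241 0.227 0.244] ang of TL-BL..  [np.float64(-1.607), np.float64(3.102), np.float64(1.55), np.float64(-0.029)]
rack ctr [ 0.456  -0.3625] sides [0.238 0.267 0.24  0.267] ang of TL-BL..  [np.float64(-1.564), np.float64(3.14), np.float64(1.58), np.float64(-0.007)]
[0.51388134 0.35718872 0.088     ]
[0.37969152 0.32105603 0.088     ]
strap dir -1.6909326870908805
strap dir -0.998346715734682
grip [0.68988476 0.0324304  0.155     ]
```

Run:
```python
from h import *
go((.690,.033,.26),np.pi/2-.03)
```

```text
t 0.15 pos [0.2563 0.542  0.2428] yaw 1.129 tilt [-0.001 -0.001 -1.   ] q6 -0.09 | d cm [-60.97 -27.48  -1.68] twist -0.412
```

{"method": "apply_moves", "body": {"delta_pos": [[-4,-1.8,-0.2],[-4,-1.8,-0.2],[-4,-1.8,-0.2],[-4,-1.8,-0.2],[-4,-1.8,-0.2],[-4,-1.8,-0.2],[-4,-1.8,-0.2],[-4,-1.8,-0.2]], "twist": [0,0,0,0,0,0,0,0], "gripper": 9.3, "squeeze": 15}}

```text
t: 1.15
tool_pos: [0.4849, 0.2741, 0.2594]
orientation: [-0.688, -3.065, 0.0]
force: [-0.7, 0.6, 0.6]
opening: 0.0929
gripper_force: 0.0
```

{"method": "apply_moves", "body": {"delta_pos": [[-4.1,-1.85,0],[-4.1,-1.85,0],[-4.1,-1.85,0],[-4.1,-1.85,0],[-4.1,-1.85,0],[-4.1,-1.85,0],[-4.1,-1.85,0],[-0.3,0,0]], "twist": [0,0,0,0,0,0,-0.18,-0.18]}}

```text
t: 2.15
tool_pos: [0.6921, 0.0316, 0.2582]
orientation: [-0.125, -3.138, 0.001]
force: [0.6, -0.1, -0.7]
opening: 0.0929
gripper_force: 0.0
```

Run:
```python
from h import *
go((.690,.033,.166),np.pi/2-.03)
c=cam("wrist"); cv2.imwrite("pics/w1.png",cv2.cvtColor(c["frame"],cv2.COLOR_RGB2BGR))
```

```text
t 2.15 pos [0.6921 0.0316 0.2582] yaw 1.491 tilt [-0.002 -0.001 -1.   ] q6 -1.52 | d cm [0.21 0.13 9.22] twist -0.049
```

View pics/w1.png

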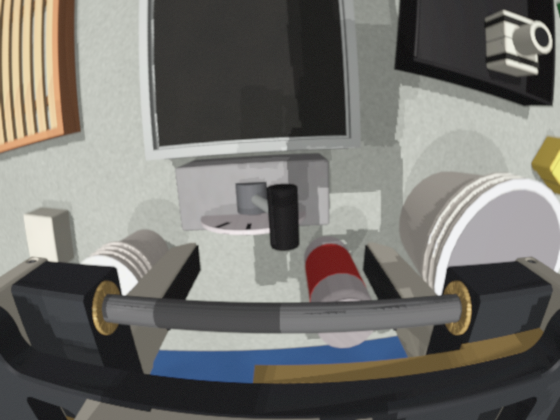

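The wrist view shows the black grip at (284,217), between the finger tips at columns 195 and 370. The can is at (335,290), beyond the grip.

```bash
cat >> h.py <<'E'
def unfish(c,uv,z):
    f=210/np.tan(np.radians(c["vertical_fov"])/2); R=np.array(c["R"]);t=np.array(c["t"])
    v=np.array([uv[0]-c["cx"],uv[1]-c["cy"]]); r=np.hypot(*v); th=r/f
    d=R.T@np.array([*(v/r*np.sin(th)),np.cos(th)]); o=-R.T@t
    return o+d*(z-o[2])/d[2]
E
python3 - <<'E'
from h import *
c=cam("wrist"); print(c["vertical_fov"],c["cx"],c["cy"])
for uv,z in [((284,217),.153),((284,186),.153),((284,248),.153),((251,210),.075),((540,38),.088)]: print(uv,unfish(c,uv,z))
E
```

```text
65.70646984690485 281.3829129272602 210.09904350460556
(284, 217) [0.69193911 0.03563092 0.153     ]
(284, 186) [0.66707062 0.03729807 0.153     ]
(284, 248) [0.71825928 0.03387943 0.153     ]
(251, 210) [0.70516298 0.00097912 0.075     ]
(540, 38) [0.51012723 0.35947845 0.088     ]
```

{"method": "apply_moves", "body": {"delta_pos": [[0.1,0.35,1],[0,0,2],[0,0,2],[0,0,2],[0,0,1.5],[0,0,0.7],[0,0,0]], "twist": [-0.05,0,0,0,0,0,0]}}

```text
t: 3.12
tool_pos: [0.6903, 0.0384, 0.1671]
orientation: [-0.05, -3.14, 0.0]
force: [-0.7, 0.3, -0.6]
opening: 0.0929
gripper_force: 0.0
```

{"method": "apply_moves", "body": {"delta_pos": [[0,0,0],[0,0,0],[0,0,0],[0,0,0],[0,0,0]], "twist": [0,0,0,0,0], "gripper": 2}}

```text
t: 3.75
tool_pos: [0.6905, 0.0384, 0.1677]
orientation: [0.05, 3.141, -0.0]
force: [-0.6, -0.1, 0.4]
opening: 0.0474
gripper_force: 0.0
```

{"method": "apply_moves", "body": {"delta_pos": [[0,0,0],[0,0,0],[0,0,0],[0,0,0],[0,0,0]], "twist": [0,0,0,0,0]}}

```text
t: 4.38
tool_pos: [0.6903, 0.038, 0.1672]
orientation: [-0.05, -3.14, 0.001]
force: [0.8, -4.7, -3.6]
opening: 0.0233
gripper_force: 15.0
```

{"method": "apply_moves", "body": {"delta_pos": [[0,-1,-0.4],[0,-1,-0.27],[0,-1,-0.14],[0,-1,0],[0,-1,0.1],[0,-1,0.22],[0,-1,0.35],[0,-0.5,0.22]], "twist": [0,0,0,0,0,0,0,0]}}

```text
t: 5.38
tool_pos: [0.6888, -0.0365, 0.1681]
orientation: [0.05, 3.139, 0.001]
force: [-0.4, 4.6, 4.2]
opening: 0.0237
gripper_force: 15.0
```

{"method": "apply_moves", "body": {"delta_pos": [[0,-0.5,0.28],[0,-0.5,0.3],[0,-0.3,0.2],[0,0,0]], "twist": [0,0,0,0]}}

```text
t: 5.88
tool_pos: [0.6881, -0.0476, 0.1606]
orientation: [0.048, 3.14, 0.004]
force: [-2.4, 12.1, 11.0]
opening: 0.0235
gripper_force: 15.6
```

{"method": "apply_moves", "body": {"delta_pos": [[0,-0.1,0.05],[0,0,0]], "twist": [0,0]}}

```text
t: 6.12
tool_pos: [0.6882, -0.0477, 0.1605]
orientation: [0.047, 3.14, 0.006]
force: [-4.5, 14.2, 13.8]
opening: 0.0237
gripper_force: 15.7
```

{"method": "apply_moves", "body": {"delta_pos": [[0,0,0],[0,0,0],[0,0,0],[0,0,-1],[0,0,-2],[0,0,-3],[0,0,-3],[0,0,0]], "twist": [0,0,0,0,0,0,0,0], "gripper": 6.5, "squeeze": 40}}

```text
t: 7.12
tool_pos: [0.6897, -0.0509, 0.2543]
orientation: [0.05, 3.133, -0.002]
force: [0.0, 0.2, -0.2]
opening: 0.0646
gripper_force: 0.0
```

Run:
```python
from h import *
go((.5125,.358,.20),1.39)
c=cam("wrist"); cv2.imwrite("pics/w2.png",cv2.cvtColor(c["frame"],cv2.COLOR_RGB2BGR))
```

```text
t 7.12 pos [ 0.6897 -0.0509  0.2543] yaw 1.539 tilt [ 0.008 -0.001 -1.   ] q6 -1.69 | d cm [19.06 40.32  5.24] twist 0.149
```

View pics/w2.png

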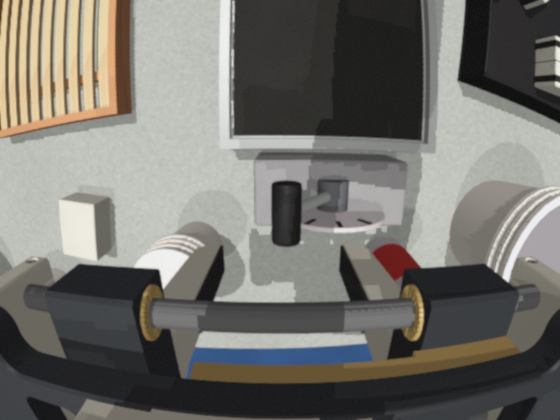

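Lever is off: the grip is at (286,213), fully to the -y side. Next is the far mould.

{"method": "apply_moves", "body": {"delta_pos": [[2.4,5,0],[2.4,5,0],[2.4,5,0],[2.4,5,0],[2.4,5,0],[2.4,5,0],[2.4,5,0],[2.3,5,0]], "twist": [0,0,0,0,0,0,0,0], "gripper": 6}}

```text
t: 8.18
tool_pos: [0.508, 0.3565, 0.2473]
orientation: [-0.05, -3.14, 0.002]
force: [0.4, 0.2, 0.4]
opening: 0.0603
gripper_force: 0.0
```

{"method": "apply_moves", "body": {"delta_pos": [[0,0,0],[0,0,0],[0,0,0],[0,0,0],[0,0,0],[0,0,0],[0,0,0],[0,0,0]], "twist": [0.18,0.18,0.18,0.18,0.18,0.18,0.18,0.18]}}

```text
t: 9.18
tool_pos: [0.5089, 0.3549, 0.2472]
orientation: [-2.115, -2.322, 0.003]
force: [-0.9, 0.3, -0.4]
opening: 0.0601
gripper_force: 0.0
```

Run:
```python
from h import *
go((.512,.358,.078),-.19)
c=cam("wrist"); im=cv2.cvtColor(c["frame"],cv2.COLOR_RGB2BGR); cv2.imwrite("pics/w3.png",im)
```

```text
t 9.18 pos [0.5089 0.3549 0.2472] yaw 0.093 tilt [-0.002 -0.001 -1.   ] q6 0.43 | d cm [ 0.29  0.37 16.91] twist 0.283
```

View pics/w3.png

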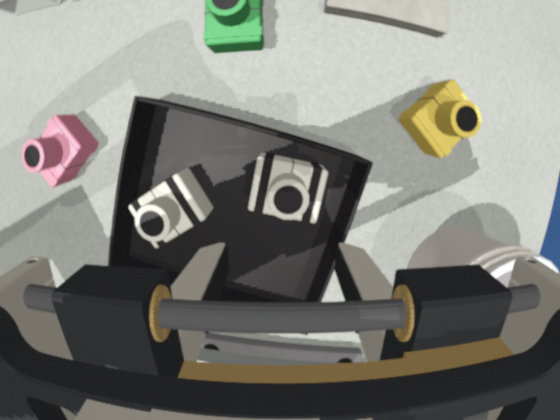

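The wrist view shows mould A's collar at (289,198) and B's at (154,221), both upright in the tub.

Run:
```python
from h import *
c=cam("wrist")
A=unfish(c,(289,198),.088); print(A,unfish(c,(154,221),.088))
go((A[0],A[1],.078),-.19)
```

```text
[0.51588001 0.35886631 0.088     ] [0.38108775 0.32392585 0.088     ]
t 9.28 pos [0.509  0.355  0.2472] yaw 0.097 tilt [-0.002 -0.001 -1.   ] q6 0.43 | d cm [ 0.33  0.76 16.92] twist 0.287
```

{"method": "apply_moves", "body": {"delta_pos": [[0.3,0.6,2],[0,0,3],[0,0,3],[0,0,3],[0,0,2.5],[0,0,2],[0,0,1.2],[0,0,0.2]], "twist": [0,0.14,0.14,0,0,0,0,0]}}

```text
t: 10.28
tool_pos: [0.5151, 0.3589, 0.0789]
orientation: [-2.412, -2.012, 0.001]
force: [-0.1, -0.2, 0.7]
opening: 0.0597
gripper_force: 0.0
```

{"method": "apply_moves", "body": {"delta_pos": [[0,0,0],[0,0,0],[0,0,0],[0,0,0],[0,0,0],[0,0,0]], "twist": [0,0,0,0,0,0], "gripper": 3}}

```text
t: 11.02
tool_pos: [0.5154, 0.3593, 0.0803]
orientation: [2.413, 2.012, 0.002]
force: [-2.8, 0.8, 6.1]
opening: 0.0394
gripper_force: 40.0
```

{"method": "apply_moves", "body": {"delta_pos": [[0,0,-0.5],[0,0,-2],[0,0,-2.5],[0,0,-2],[0,0,-1],[0,0,0]], "twist": [0,0,0,0,0,0]}}

```text
t: 11.78
tool_pos: [0.5156, 0.3592, 0.1606]
orientation: [2.413, 2.011, 0.003]
force: [0.3, -0.1, -2.8]
opening: 0.0395
gripper_force: 40.0
```

Run:
```python
from h import *
go((.568,.048,.16),0)
print(robot.read_state()["force"],robot.read_state()["opening"])
```

```text
t 11.78 pos [0.5156 0.3592 0.1606] yaw -0.181 tilt [ 0.002  0.001 -1.   ] q6 0.71 | d cm [-29.67  10.75   0.04] twist -0.181
[ 0.26251849 -0.13921805 -2.77001269] 0.03949079484757818
```

{"method": "apply_moves", "body": {"delta_pos": [[-2,0.8,-0.3],[-3.5,1.3,0],[-4,1.4,0],[-4.5,1.6,0],[-4.5,1.6,0],[-4.5,1.6,0],[-4,1.5,0],[-2.7,1,0]], "twist": [0,0,0,0,0,0,0,0]}}

```text
t: 12.78
tool_pos: [0.5671, 0.0442, 0.1614]
orientation: [-2.415, -2.009, 0.003]
force: [-0.5, 0.1, -3.3]
opening: 0.0392
gripper_force: 40.0
```

Run:
```python
from h import *
go((.568,.048,.131),0)
print(robot.read_state()["force"],robot.read_state()["opening"])
```

```text
t 12.78 pos [0.5671 0.0442 0.1614] yaw -0.183 tilt [-0.002 -0.001 -1.   ] q6 0.17 | d cm [0.4  0.02 3.04] twist -0.183
[-0.51429497  0.08509331 -3.29381034] 0.039249662590947726
```

{"method": "apply_moves", "body": {"delta_pos": [[0.2,0,1],[0,0,1],[0,0,0.6],[0,0,0.3],[0,0,0.1],[0,0,0]], "twist": [0,0,0,0,0,0]}}

```text
t: 13.52
tool_pos: [0.5685, 0.0496, 0.1328]
orientation: [2.412, 2.012, 0.001]
force: [0.5, 0.2, -2.3]
opening: 0.0394
gripper_force: 40.0
```

{"method": "apply_moves", "body": {"delta_pos": [[0,0,0.15],[0,0,0.1],[0,0,0]], "twist": [0,0,0]}}

```text
t: 13.9
tool_pos: [0.5684, 0.0493, 0.1303]
orientation: [2.413, 2.011, 0.0]
force: [-0.9, 0.3, -1.3]
opening: 0.0394
gripper_force: 40.0
```

{"method": "apply_moves", "body": {"delta_pos": [[0,0,0.1],[0,0,0.1],[0,0,0]], "twist": [0,0,0]}}

```text
t: 14.28
tool_pos: [0.5685, 0.0493, 0.1303]
orientation: [2.413, 2.011, 0.001]
force: [-10.5, 0.1, 14.0]
opening: 0.0395
gripper_force: 40.0
```

{"method": "apply_moves", "body": {"delta_pos": [[0,0,-0.1],[0,0,0],[0,0,0],[0,0,-1],[0,0,-3],[0,0,-4],[0,0,-2],[0,0,0]], "twist": [0,0,0,0,0,0,0,0], "gripper": 6}}

```text
t: 15.28
tool_pos: [0.5694, 0.0493, 0.231]
orientation: [2.411, 2.01, 0.005]
force: [1.1, -0.2, -0.7]
opening: 0.06
gripper_force: 0.0
```

Run:
```python
from h import *
go((.380,.323,.23),1.385)
c=cam("top"); im=cv2.cvtColor(c["frame"],cv2.COLOR_RGB2BGR); cv2.imwrite("pics/t2.png",im)
```

```text
t 15.28 pos [0.5694 0.0493 0.231 ] yaw -0.181 tilt [ 0.004 -0.    -1.   ] q6 0.18 | d cm [ 23.51 -23.56   0.03] twist -1.566
```

{"method": "apply_moves", "body": {"delta_pos": [[2,-2,0],[3,-3,0],[3.5,-3.5,0],[3.5,-3.5,0],[3.5,-3.5,0],[3.5,-3.5,0],[3,-3,0],[1.5,-1.5,0]], "twist": [0,0,0,0,0,0,0,0]}}

```text
t: 16.32
tool_pos: [0.3771, 0.3237, 0.2266]
orientation: [-2.411, -2.014, 0.006]
force: [0.3, -0.6, -0.3]
opening: 0.0599
gripper_force: 0.0
```

{"method": "apply_moves", "body": {"delta_pos": [[0,0,0],[0,0,0],[0,0,0],[0,0,0],[0,0,0],[0,0,0]], "twist": [-0.18,-0.18,-0.18,-0.18,-0.18,0]}}

```text
t: 17.08
tool_pos: [0.3786, 0.3222, 0.2269]
orientation: [-1.299, -2.859, 0.005]
force: [0.3, 0.1, -0.2]
opening: 0.0601
gripper_force: 0.0
```

Run:
```python
from h import *
go((.380,.323,.079),.7)
c=cam("wrist"); im=cv2.cvtColor(c["frame"],cv2.COLOR_RGB2BGR)
a=cv2.imread("pics/t2.png"); cv2.imwrite("pics/w4.png",np.vstack([im[:260],cv2.resize(a[120:290,130:363],(560,409))[:330]]))
```

```text
t 17.07 pos [0.3786 0.3222 0.2269] yaw 0.718 tilt [-0.003 -0.002 -1.   ] q6 -0.12 | d cm [-0.04  0.21 14.79] twist 0.018
```

View pics/w4.png

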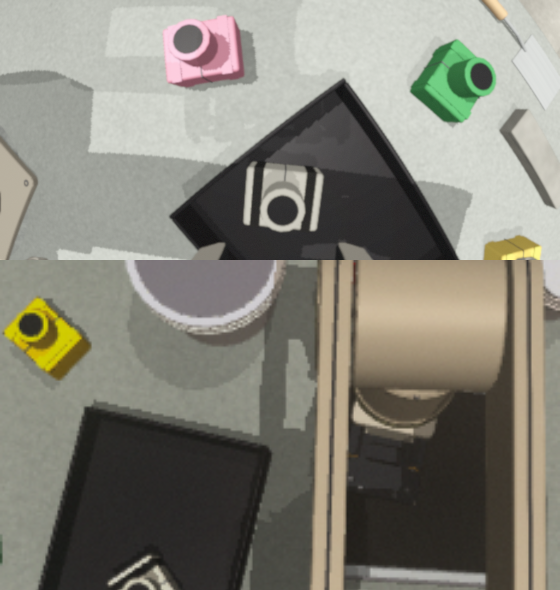

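The collar of mould B is at (283,210) in the wrist view. In the top view the arm hides the deck.

Run:
```python
from h import *
c=cam("wrist")
A=unfish(c,(283,210),.093); print(A)
go((A[0],A[1],.080),.7)
```

```text
[0.38113514 0.32207106 0.093     ]
t 17.18 pos [0.3789 0.3224 0.2276] yaw 0.715 tilt [-0.002 -0.001 -1.   ] q6 -0.11 | d cm [-0.17  0.18 14.76] twist 0.015
```

{"method": "apply_moves", "body": {"delta_pos": [[-0.1,0.2,2],[0,0,3],[0,0,3],[0,0,3],[0,0,2],[0,0,1.2],[0,0,0.5],[0,0,0]], "twist": [0,0,0,0,0,0,0,0]}}

```text
t: 18.18
tool_pos: [0.3817, 0.3234, 0.0823]
orientation: [1.299, 2.86, 0.0]
force: [0.7, -0.2, 0.2]
opening: 0.0601
gripper_force: 0.0
```

{"method": "apply_moves", "body": {"delta_pos": [[0,0,0],[0,0,0],[0,0,0],[0,0,0],[0,0,0],[0,0,0]], "twist": [0,0,0,0,0,0], "gripper": 3}}

```text
t: 18.92
tool_pos: [0.3813, 0.3231, 0.0825]
orientation: [-1.298, -2.861, 0.001]
force: [-4.2, -4.1, 6.0]
opening: 0.0396
gripper_force: 40.0
```

{"method": "apply_moves", "body": {"delta_pos": [[0,0,-0.5],[0,0,-2],[0,0,-2.5],[0,0,-2],[0,0,-1.3],[0,0,0]], "twist": [0,0,0,0,0,0]}}

```text
t: 19.68
tool_pos: [0.3821, 0.3237, 0.1659]
orientation: [1.298, 2.86, 0.003]
force: [-0.5, 0.1, -3.8]
opening: 0.0395
gripper_force: 40.0
```

Run:
```python
from h import *
go((.480,-.038,.165),0)
```

```text
t 19.68 pos [0.3821 0.3237 0.1659] yaw 0.719 tilt [ 0.002  0.001 -1.   ] q6 -0.12 | d cm [-33.66 -16.46   0.07] twist 0.719
```

{"method": "apply_moves", "body": {"delta_pos": [[-2,-1,0],[-4,-2,0],[-4.5,-2.2,0],[-5,-2.4,0],[-5,-2.4,0],[-5,-2.4,0],[-4.5,-2.2,0],[-3.6,-1.8,0]], "twist": [0,0,0,0,0,0,0,0]}}

```text
t: 20.68
tool_pos: [0.4791, -0.0395, 0.1638]
orientation: [-1.299, -2.859, 0.001]
force: [0.5, 0.3, -3.0]
opening: 0.0395
gripper_force: 40.0
```

{"method": "apply_moves", "body": {"delta_pos": [[0,0,1],[0,0,1],[0,0,0.7],[0,0,0.3],[0,0,0]], "twist": [0,0,0,0,0]}}

```text
t: 21.3
tool_pos: [0.4793, -0.0369, 0.1348]
orientation: [-1.296, -2.861, 0.0]
force: [0.6, -0.9, -4.1]
opening: 0.0392
gripper_force: 40.0
```

{"method": "apply_moves", "body": {"delta_pos": [[0,0,0.2],[0,0,0.1],[0,0,0]], "twist": [0,0,0]}}

```text
t: 21.68
tool_pos: [0.4798, -0.0375, 0.1325]
orientation: [1.298, 2.86, 0.0]
force: [-0.5, 0.6, -0.3]
opening: 0.0396
gripper_force: 40.0
```

{"method": "apply_moves", "body": {"delta_pos": [[0,0,0.05],[0,0,0],[0,0,0],[0,0,-1],[0,0,-3],[0,0,-4],[0,0,-3],[0,0,-0.5]], "twist": [0,0,0,0,0,0,0,0], "gripper": 6}}

```text
t: 22.68
tool_pos: [0.4809, -0.0378, 0.2498]
orientation: [1.296, 2.856, 0.002]
force: [-0.2, -0.5, -0.5]
opening: 0.06
gripper_force: 0.0
```

{"method": "apply_moves", "body": {"delta_pos": [[0,0,0],[0,0,0],[0,0,0],[0,0,0],[0,0,0],[0,0,0]], "twist": [-0.16,-0.17,-0.17,-0.16,-0.16,0]}}

```text
t: 23.42
tool_pos: [0.479, -0.0374, 0.2454]
orientation: [-0.051, -3.14, -0.0]
force: [-0.8, 0.3, 0.2]
opening: 0.0598
gripper_force: 0.0
```

Run:
```python
from h import *
go((.689,-.048,.245),1.54)
```

```text
t 23.43 pos [ 0.479  -0.0374  0.2454] yaw 1.538 tilt [-0.002  0.    -1.   ] q6 -1.72 | d cm [-2.103e+01 -3.700e-01  1.000e-02] twist -0.002
```

{"method": "apply_moves", "body": {"delta_pos": [[-2,0,0],[-3,0,0],[-4,-0.1,0],[-4,-0.1,0],[-4,-0.1,0],[-2.5,-0.1,0],[-1.5,0,0],[0,0,0]], "twist": [0,0,0,0,0,0,0,0], "squeeze": 15}}

```text
t: 24.42
tool_pos: [0.6894, -0.0482, 0.245]
orientation: [-0.055, -3.139, -0.0]
force: [0.2, 0.0, 0.1]
opening: 0.0599
gripper_force: 0.0
```

Run:
```python
from h import *
go((.689,-.0477,.1605),1.54)
c=cam("wrist"); w=cv2.cvtColor(c["frame"],cv2.COLOR_RGB2BGR)
c=cam("scene"); s=cv2.cvtColor(c["frame"],cv2.COLOR_RGB2BGR)
cv2.imwrite("pics/ws.png",np.vstack([w[:260],cv2.resize(s[150:320,170:450],(560,340))]))
```

```text
t 24.43 pos [ 0.6894 -0.0482  0.245 ] yaw 1.536 tilt [-0.002  0.    -1.   ] q6 -1.68 | d cm [0.03 0.04 8.45] twist -0.004
```

View pics/ws.png

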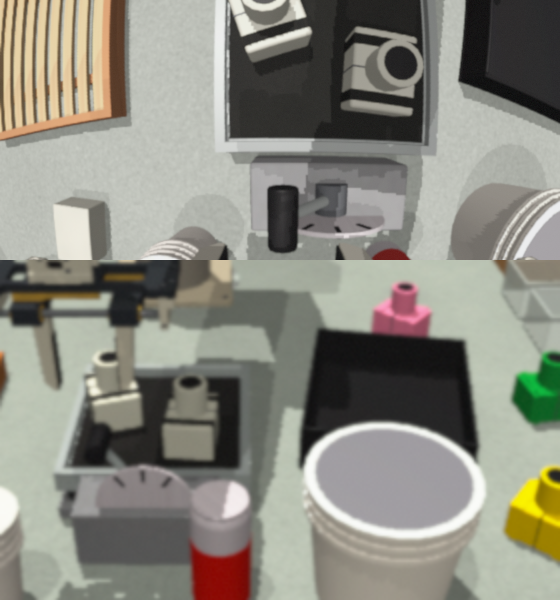

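The wrist view shows both moulds upright on the deck and the lever off, with its grip at (283,217). The scene view shows the tub empty.

{"method": "apply_moves", "body": {"delta_pos": [[0,0,2],[0,0,2],[0,0,2],[0,0,1.5],[0,0,0.7],[0,0,0.2],[0,0,0]], "twist": [0,0,0,0,0,0,0]}}

```text
t: 25.4
tool_pos: [0.6897, -0.0482, 0.1632]
orientation: [0.05, 3.14, -0.0]
force: [0.5, 0.5, -0.0]
opening: 0.0596
gripper_force: 0.0
```

{"method": "apply_moves", "body": {"delta_pos": [[0,0,0],[0,0,0],[0,0,0],[0,0,0],[0,0,0],[0,0,0],[0,0,0]], "twist": [0,0,0,0,0,0,0], "gripper": 2}}

```text
t: 26.28
tool_pos: [0.6893, -0.0475, 0.1626]
orientation: [0.049, 3.141, 0.001]
force: [1.5, 5.4, 0.8]
opening: 0.0237
gripper_force: 15.0
```

{"method": "apply_moves", "body": {"delta_pos": [[0,1,-0.58],[0,1,-0.43],[0,1,-0.28],[0,1,-0.15],[0,0.8,-0.04],[0,0,0],[0,0,0]], "twist": [0,0,0,0,0,0,0]}}

```text
t: 27.15
tool_pos: [0.692, -0.0012, 0.1796]
orientation: [0.051, 3.137, -0.003]
force: [0.7, -1.4, 7.2]
opening: 0.0237
gripper_force: 15.0
```

Run:
```python
from h import *
go((.689,.0003,.1775),1.54)
s=robot.read_state();print(s["force"],s["opening"])
c=cam("scene"); s=cv2.cvtColor(c["frame"],cv2.COLOR_RGB2BGR)
cv2.imwrite("pics/s3.png",cv2.resize(s[210:310,190:310],None,fx=5,fy=5,interpolation=cv2.INTER_CUBIC))
```

```text
t 27.15 pos [ 0.692  -0.0012  0.1796] yaw 1.538 tilt [ 0.004 -0.002 -1.   ] q6 -1.61 | d cm [0.31 0.14 0.21] twist -0.002
[ 0.72864476 -1.38044514  7.18054422] 0.023729408209545402
```

View pics/s3.png

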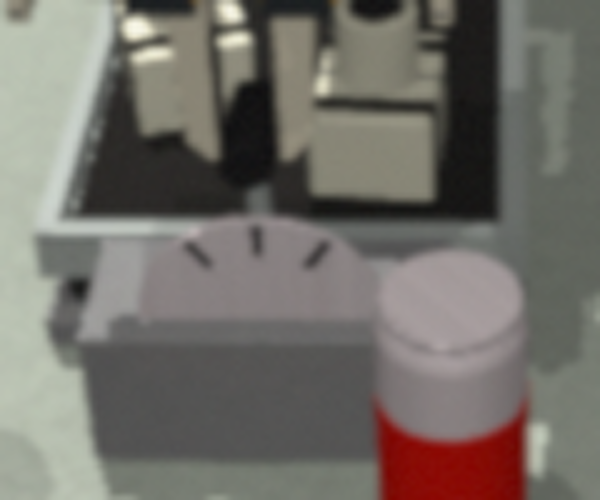

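The lever stands straight up, in line with the middle scale mark at (257,240). I'll let go and wait.

{"method": "apply_moves", "body": {"delta_pos": [[0,0.1,0],[0,0,0],[0,0,0],[0,0,0],[0,0,0],[0,0,0],[0,0,0],[0,0,0]], "twist": [0,0,0,0,0,0,0,0]}}

```text
t: 28.2
tool_pos: [0.6921, -0.001, 0.1796]
orientation: [0.052, 3.137, -0.004]
force: [1.0, -4.1, 6.2]
opening: 0.0234
gripper_force: 15.0
```

{"method": "apply_moves", "body": {"delta_pos": [[0,0,0],[0,0,0],[0,0,0],[0,0,0],[0,0,0],[0,0,0],[0,0,0],[0,0,0]], "twist": [0,0,0,0,0,0,0,0], "gripper": 4}}

```text
t: 29.2
tool_pos: [0.6908, 0.0008, 0.1774]
orientation: [0.05, 3.141, -0.0]
force: [-0.3, -0.2, -0.5]
opening: 0.0403
gripper_force: 0.0
```

{"method": "apply_moves", "body": {"delta_pos": [[0,0,0],[0,0,0],[0,0,0],[0,0,0],[0,0,0],[0,0,0],[0,0,0],[0,0,0]], "twist": [0,0,0,0,0,0,0,0]}}

```text
t: 30.2
tool_pos: [0.6908, 0.0008, 0.1773]
orientation: [-0.05, -3.141, -0.0]
force: [0.5, -0.3, -0.2]
opening: 0.0401
gripper_force: 0.0
```

{"method": "apply_moves", "body": {"delta_pos": [[0,0,0],[0,0,0],[0,0,0],[0,0,0],[0,0,0],[0,0,0],[0,0,0],[0,0,0]], "twist": [0,0,0,0,0,0,0,0]}}

```text
t: 31.2
tool_pos: [0.6908, 0.0008, 0.1773]
orientation: [0.05, 3.141, -0.0]
force: [-0.2, -0.2, -0.1]
opening: 0.04
gripper_force: 0.0
```

{"method": "apply_moves", "body": {"delta_pos": [[0,0,0],[0,0,0],[0,0,0],[0,0,0],[0,0,0],[0,0,0],[0,0,0],[0,0,0]], "twist": [0,0,0,0,0,0,0,0]}}

```text
t: 32.2
tool_pos: [0.6908, 0.0008, 0.1773]
orientation: [-0.05, -3.141, -0.0]
force: [-0.7, 0.5, -0.5]
opening: 0.0399
gripper_force: 0.0
```

{"method": "apply_moves", "body": {"delta_pos": [[0,0,0],[0,0,0],[0,0,0],[0,0,0],[0,0,0],[0,0,0]], "twist": [0,0,0,0,0,0], "gripper": 2}}

```text
t: 32.95
tool_pos: [0.6909, 0.0006, 0.1775]
orientation: [0.05, 3.141, -0.0]
force: [-0.4, -2.8, 0.8]
opening: 0.0235
gripper_force: 15.0
```

{"method": "apply_moves", "body": {"delta_pos": [[0,-1,0.05],[0,-1,0.18],[0,-1,0.32],[0,-1,0.46],[0,-0.5,0.28],[0,-0.5,0.3],[0,-0.1,0.07],[0,0,0]], "twist": [0,0,0,0,0,0,0,0]}}

```text
t: 33.95
tool_pos: [0.6894, -0.0477, 0.1622]
orientation: [0.048, 3.141, 0.005]
force: [-5.2, 13.1, 12.6]
opening: 0.0234
gripper_force: 15.0
```

At the end stop (same y as before, 13 N). I'll release and go to mould A on the deck.

{"method": "apply_moves", "body": {"delta_pos": [[0,0,0],[0,0,0],[0,0,0],[0,0,-1],[0,0,-2],[0,0,-3],[0,0,-3],[0,0,0]], "twist": [0,0,0,0,0,0,0,0], "gripper": 6, "squeeze": 40}}

```text
t: 34.95
tool_pos: [0.6913, -0.0506, 0.2566]
orientation: [0.05, 3.133, -0.002]
force: [0.3, -0.1, 0.8]
opening: 0.06
gripper_force: 0.0
```

Run:
```python
from h import *
go((.568,.049,.132),1.54)
c=cam("wrist"); w=cv2.cvtColor(c["frame"],cv2.COLOR_RGB2BGR)
cv2.imwrite("pics/w5.png",w[:300])
```

```text
t 34.95 pos [ 0.6913 -0.0506  0.2566] yaw 1.539 tilt [ 0.008 -0.001 -1.   ] q6 -1.69 | d cm [12.74  9.58 12.35] twist -0.001
```

View pics/w5.png

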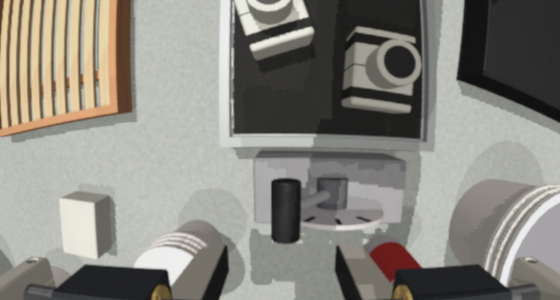

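The lever is off, with its grip at (286,211). Mould A's collar is at (401,62), unmoved.

Run:
```python
from h import *
c=cam("wrist"); A=unfish(c,(401,62),.143); print(A); go((A[0],A[1],.132),1.54)
```

```text
[0.56777519 0.04915916 0.143     ]
t 35.05 pos [ 0.6895 -0.0503  0.2518] yaw 1.539 tilt [ 0.002 -0.    -1.   ] q6 -1.69 | d cm [12.51  9.56 11.95] twist -0.001
```

{"method": "apply_moves", "body": {"delta_pos": [[2,1.5,0],[2.5,2,0],[3,2.2,0],[2.7,2,0],[1.7,1.3,0],[0.8,0.6,0],[0,0,0],[0,0,0]], "twist": [0,0,0,0,0,0,0,0]}}

```text
t: 36.05
tool_pos: [0.5656, 0.0493, 0.2504]
orientation: [-0.051, -3.141, 0.0]
force: [0.5, 0.7, -1.0]
opening: 0.0597
gripper_force: 0.0
```

Run:
```python
from h import *
go((.568,.049,.132),1.54)
c=cam("wrist"); w=cv2.cvtColor(c["frame"],cv2.COLOR_RGB2GRAY)
# dark bore of the collar
for v in cv2.findContours((w<70).astype(np.uint8),cv2.RETR_LIST,cv2.CHAIN_APPROX_NONE)[0]:
    a=cv2.contourArea(v)
    if 150<a<2500:
        (x,y),(p,q),_=cv2.fitEllipse(v)
        if min(p,q)/max(p,q)>.75: print(round(x),round(y),a,unfish(c,(x,y),.143).round(4))
```

```text
t 36.05 pos [0.5656 0.0493 0.2504] yaw 1.539 tilt [-0. -0. -1.] q6 -1.54 | d cm [-0.24 -0.02 11.84] twist -0.001
280 219 727.0 [0.5681 0.0489 0.143 ]
```

{"method": "apply_moves", "body": {"delta_pos": [[-0.2,0,2],[0,0,2.5],[0,0,2.5],[0,0,2.3],[0,0,1.5],[0,0,0.8],[0,0,0],[0,0,0]], "twist": [0,0,0,0,0,0,0,0]}}

```text
t: 37.1
tool_pos: [0.568, 0.0497, 0.1357]
orientation: [0.05, 3.14, 0.0]
force: [0.4, 0.6, 0.4]
opening: 0.0599
gripper_force: 0.0
```

{"method": "apply_moves", "body": {"delta_pos": [[0,0,0],[0,0,0],[0,0,0],[0,0,0],[0,0,0],[0,0,0]], "twist": [0,0,0,0,0,0], "gripper": 3}}

```text
t: 37.85
tool_pos: [0.5676, 0.0494, 0.1352]
orientation: [0.05, 3.14, -0.001]
force: [-0.7, -4.2, 6.4]
opening: 0.0394
gripper_force: 39.9
```

{"method": "apply_moves", "body": {"delta_pos": [[0,0,-0.5],[0,0,-2],[0,0,-2.5],[0,0,-2],[0,0,-2],[0,0,-2],[0,0,-1.5],[0,0,0]], "twist": [0,0,0,0,0,0,0,0]}}

```text
t: 38.85
tool_pos: [0.5681, 0.0497, 0.2615]
orientation: [0.05, 3.139, 0.0]
force: [0.2, 0.6, -3.4]
opening: 0.0393
gripper_force: 39.9
```

Run:
```python
from h import *
go((.500,-.405,.15),1.54)
```

```text
t 38.85 pos [0.5681 0.0497 0.2615] yaw 1.539 tilt [ 0.003  0.    -1.   ] q6 -1.54 | d cm [  5.39 -45.67  11.13] twist -0.001
```

{"method": "apply_moves", "body": {"delta_pos": [[0.3,-2.5,0],[0.5,-4.5,0],[0.6,-5.5,0],[0.7,-6,0],[0.7,-6,1],[0.7,-6,2.5],[0.7,-5.5,2.5],[0.6,-5,2]], "twist": [0,0,0,0,0,0,0,0]}}

```text
t: 39.85
tool_pos: [0.5052, -0.3573, 0.1783]
orientation: [-0.051, -3.139, -0.003]
force: [-0.0, 0.3, -2.6]
opening: 0.0391
gripper_force: 39.9
```

{"method": "apply_moves", "body": {"delta_pos": [[0.4,-3,0],[0.2,-1.5,0],[0,0,0]], "twist": [0,0,0]}}

```text
t: 40.22
tool_pos: [0.4991, -0.4009, 0.1805]
orientation: [-0.051, -3.141, -0.001]
force: [0.8, 1.0, -3.3]
opening: 0.0396
gripper_force: 39.9
```

Run:
```python
from h import *
go((.500,-.405,.112),1.54)
s=robot.read_state();print(s["force"],s["opening"])
```

```text
t 40.23 pos [ 0.4991 -0.4009  0.1805] yaw 1.538 tilt [-0.     0.001 -1.   ] q6 -2.29 | d cm [-0.11 -0.41  6.85] twist -0.002
[ 0.82278643  0.99540479 -3.34567197] 0.03958013969141177
```

{"method": "apply_moves", "body": {"delta_pos": [[0,-0.2,1.5],[0,0,2],[0,0,1.7],[0,0,1],[0,0,0.4],[0,0,0.2],[0,0,0.1],[0,0,0]], "twist": [0,0,0,0,0,0,0,0]}}

```text
t: 41.22
tool_pos: [0.4994, -0.403, 0.1124]
orientation: [0.05, 3.141, -0.001]
force: [-0.2, 0.8, -4.2]
opening: 0.0399
gripper_force: 39.9
```

{"method": "apply_moves", "body": {"delta_pos": [[0,0,0.15],[0,0,0.1],[0,0,0]], "twist": [0,0,0]}}

```text
t: 41.6
tool_pos: [0.4994, -0.403, 0.1103]
orientation: [0.05, 3.141, -0.001]
force: [-1.9, 1.4, 4.0]
opening: 0.0396
gripper_force: 39.9
```

Contact. Release, rise, and go to mould B.

{"method": "apply_moves", "body": {"delta_pos": [[0,0,0],[0,0,0],[0,0,0],[0,0,-1],[0,0,-3],[0,0,-4.5],[0,0,-4.5],[0,0,-1]], "twist": [0,0,0,0,0,0,0,0], "gripper": 6}}

```text
t: 42.6
tool_pos: [0.5007, -0.4041, 0.2549]
orientation: [0.05, 3.135, -0.008]
force: [0.5, -0.1, -0.7]
opening: 0.0601
gripper_force: 0.0
```

{"method": "apply_moves", "body": {"delta_pos": [[0.1,2.5,0],[0.2,4,0],[0.2,5.5,0],[0.2,6,0],[0.2,6,0],[0.1,6,0],[0.1,4.5,0],[0,2,0]], "twist": [0,0,0,0,0,0,0,0]}}

```text
t: 43.6
tool_pos: [0.4993, -0.035, 0.2488]
orientation: [-0.046, -3.141, -0.001]
force: [0.9, 0.1, -0.4]
opening: 0.0601
gripper_force: 0.0
```

```bash
cat > col.py <<'E'
from h import *
def collars(z):
    c=cam("wrist"); w=cv2.cvtColor(c["frame"],cv2.COLOR_RGB2GRAY)
    for v in cv2.findContours((w<70).astype(np.uint8),cv2.RETR_LIST,cv2.CHAIN_APPROX_NONE)[0]:
        a=cv2.contourArea(v)
        if 150<a<2500:
            (x,y),(p,q),_=cv2.fitEllipse(v)
            if min(p,q)/max(p,q)>.75: print(round(x),round(y),a,unfish(c,(x,y),z).round(4))
E
python3 - <<'E'
from col import *
collars(.143); go((.480,-.0375,.132),1.54)
E
```

```text
257 228 686.5 [ 0.5083 -0.054   0.143 ]
t 43.65 pos [ 0.4994 -0.0338  0.2488] yaw 1.542 tilt [-0.001  0.002 -1.   ] q6 -1.71 | d cm [ 1.92 -0.45 11.68] twist 0.002
```

Run:
```python
from col import *
collars(.143)
c=cam("wrist"); cv2.imwrite("pics/w6.png",cv2.cvtColor(c["frame"],cv2.COLOR_RGB2BGR))
```

```text
255 228 689.5 [ 0.5084 -0.0545  0.143 ]
```

View pics/w6.png

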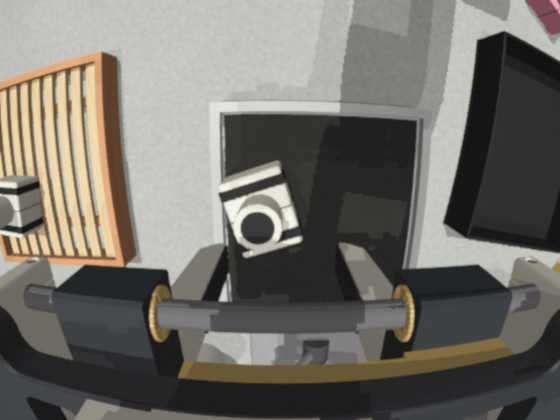

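Mould B was knocked aside. It is still upright on the deck, collar at (259,226), and mould A stands on the rack at (15,207).

Run:
```python
from col import *
go((.508,-.054,.134),1.54)
```

```text
t 43.75 pos [ 0.4995 -0.0367  0.2488] yaw 1.541 tilt [-0.001  0.    -1.   ] q6 -1.72 | d cm [-0.91 -1.71 11.48] twist 0.001
```

{"method": "apply_moves", "body": {"delta_pos": [[-0.9,-1.7,1],[0,0,1.5],[0,0,0],[0,0,0]], "twist": [0,0,0,0]}}

```text
t: 44.25
tool_pos: [0.508, -0.0551, 0.2239]
orientation: [-0.051, -3.14, -0.0]
force: [1.1, 0.3, 0.8]
opening: 0.06
gripper_force: 0.0
```

Run:
```python
from col import *
collars(.143); go((.508,-.054,.134),1.54)
```

```text
281 226 896.5 [ 0.5079 -0.0545  0.143 ]
t 44.3 pos [ 0.5082 -0.055   0.2244] yaw 1.539 tilt [-0.  0. -1.] q6 -1.75 | d cm [0.03 0.1  9.04] twist -0.001
```

{"method": "apply_moves", "body": {"delta_pos": [[0,0,2],[0,0,2.5],[0,0,2],[0,0,1.5],[0,0,0.8],[0,0,0.2],[0,0,0]], "twist": [0,0,0,0,0,0,0]}}

```text
t: 45.18
tool_pos: [0.5087, -0.0549, 0.1349]
orientation: [0.05, 3.14, -0.0]
force: [-0.1, -0.1, 0.7]
opening: 0.0599
gripper_force: 0.0
```

{"method": "apply_moves", "body": {"delta_pos": [[0,0,0],[0,0,0],[0,0,0],[0,0,0],[0,0,0],[0,0,0]], "twist": [0,0,0,0,0,0], "gripper": 3}}

```text
t: 45.92
tool_pos: [0.5085, -0.0549, 0.1347]
orientation: [0.05, 3.141, -0.0]
force: [0.1, -0.2, 4.6]
opening: 0.0391
gripper_force: 40.0
```

{"method": "apply_moves", "body": {"delta_pos": [[0,0,-0.5],[0,0,-1.5],[0,0,-1],[0,0,-0.5],[0,0,0]], "twist": [0,0,0,0,0]}}

```text
t: 46.55
tool_pos: [0.5086, -0.0549, 0.17]
orientation: [0.05, 3.14, -0.0]
force: [-0.1, 0.2, -4.4]
opening: 0.0396
gripper_force: 40.0
```

Run:
```python
from h import *
go((.412,-.318,.17),1.54)
```

```text
t 46.55 pos [ 0.5086 -0.0549  0.17  ] yaw 1.539 tilt [ 0.001 -0.    -1.   ] q6 -1.75 | d cm [ 8.820e+00 -2.661e+01 -1.000e-02] twist -0.001
```

{"method": "apply_moves", "body": {"delta_pos": [[0.6,-2,0],[1.2,-3.5,0],[1.5,-4.5,0],[1.5,-4.5,0],[1.5,-4.5,0],[1.3,-4,0],[0.8,-2.4,0],[0.4,-1.2,0]], "twist": [0,0,0,0,0,0,0,0]}}

```text
t: 47.55
tool_pos: [0.411, -0.3188, 0.1688]
orientation: [-0.052, -3.14, -0.001]
force: [0.5, 0.8, -4.2]
opening: 0.0395
gripper_force: 40.0
```

{"method": "apply_moves", "body": {"delta_pos": [[0,0,0],[0,0,1.5],[0,0,1.8],[0,0,1.2],[0,0,0.7],[0,0,0.3],[0,0,0.1],[0,0,0]], "twist": [0,0,0,0,0,0,0,0]}}

```text
t: 48.55
tool_pos: [0.4121, -0.3182, 0.1138]
orientation: [0.05, 3.141, -0.001]
force: [-0.4, 0.3, -3.6]
opening: 0.0397
gripper_force: 40.0
```

{"method": "apply_moves", "body": {"delta_pos": [[0,0,0.2],[0,0,0.15],[0,0,0.1],[0,0,0]], "twist": [0,0,0,0]}}

```text
t: 49.05
tool_pos: [0.412, -0.3181, 0.1097]
orientation: [0.05, 3.141, -0.001]
force: [-2.9, 0.5, 6.1]
opening: 0.0395
gripper_force: 40.0
```

{"method": "apply_moves", "body": {"delta_pos": [[0,0,0],[0,0,0],[0,0,0],[0,0,-1],[0,0,-3],[0,0,-4.5],[0,0,-5],[0,0,-4]], "twist": [0,0,0,0,0,0,0,0], "gripper": 6}}

```text
t: 50.05
tool_pos: [0.4121, -0.3181, 0.2871]
orientation: [0.05, 3.139, -0.003]
force: [0.3, -0.7, 0.3]
opening: 0.0603
gripper_force: 0.0
```

{"method": "apply_moves", "body": {"delta_pos": [[0,3,0],[0,5,0],[0,6,0],[0,6,0],[0,6,0],[0,4,0],[0,2,0],[0,0,0]], "twist": [0,0,0,0,0,0,0,0]}}

```text
t: 51.05
tool_pos: [0.4221, 0.0031, 0.2846]
orientation: [0.046, 3.14, -0.0]
force: [-0.3, -0.4, 0.1]
opening: 0.0602
gripper_force: 0.0
```

Run:
```python
from h import *
w=cv2.cvtColor(cam("top")["frame"],cv2.COLOR_RGB2BGR)[60:300]
s=cv2.cvtColor(cam("scene")["frame"],cv2.COLOR_RGB2BGR)[130:350]
cv2.imwrite("pics/fin.png",np.vstack([w,s]))
```

```text
(no output)
```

View pics/fin.png

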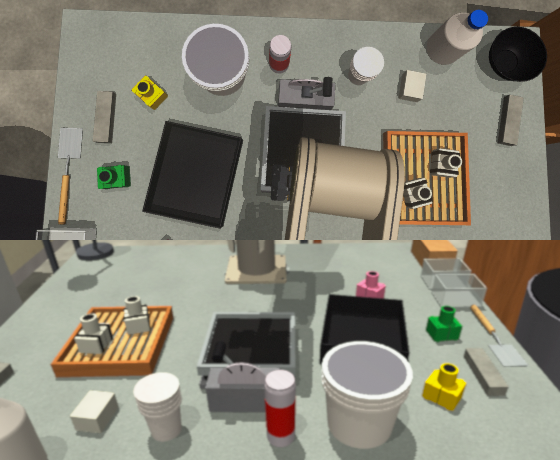

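The top view shows both moulds upright on the rack at (446,162) and (418,192). The tub and deck are empty, the lever is to the off side at (325,88), and the bystanders are unmoved.

```bash
python3 -c "
from plant import robot
print(robot.close_job())"
```

```text
the job is handed in; nothing more can be done
None
```

I've handed the job in: both moulds stand upright on the drying rack, the lever is fully off after about five seconds at half speed, and the other things on the bench look unmoved.

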